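# Lock the stored tubes and take the free sample tube from the slant rack

### The arm

A 7-joint arm with a two-finger parallel gripper is mounted at the origin on a cart in front of the work surface, level with it; the furniture and walls round the work are solid. World frame = base frame: x ahead of the robot, y to its left, z up, the work surface at z = 0. Lengths are in m, angles in rad, forces in N, time in s.
With the tool pointing down it reaches from about 0.425 to 0.825 m from the base axis. Payload 3.6 kg.
Tool frame: the origin (TCP) lies midway between the tips of the shut fingers; the grasp point (between the pads) lies hold_point_z behind it (hold_point_z is the distance from the TCP to the grasp point, in m); z points along the fingers, y is the direction in which the jaws open and shut (so a half turn about z gives the same grasp; the last joint's range is limited). The gripper opens to 93 mm and grips with 3 to 60 N. Pads are 15 mm wide; open, the fingers measure 128 mm over their backs; the gripper's body (75 mm by 188 mm) begins 65 mm behind the grasp point.
Start: joints at [1.304, 0.615, -0.013, 1.423, 0.008, 1.103, -0.04], TCP at [0.155, -0.631, 0.219] pointing down, gripper open.
Joint ranges: [-3.12, 3.12], [-0.3, 2.06], [-1.34, 1.32], [0.26, 2.42], [-1.36, 4.5], [0.01, 1.98], [-2.84, 2.84]. Speed limits (rad/s): [2.79, 2.79, 3.14, 3.14, 3.14, 3.14, 3.14].

### API

Orientations are given as a 3x3 rotation matrix whose columns are the frame's x, y, z axes.
In Python, from bench import * gives the robot as it stands. The module is installed in compiled form; this text tells all that it offers.
- The arm moves only by the shell command python3 -m jog 'ROWS'. ROWS is JSON, a list of rows, each a list of 7 numbers: the shift along the tool's x, y, z in cm, then the turn, a rotation vector about the tool's x, y, z in rad, then the finger opening in cm, from 0 to 9.3. A call has 1 to 20 rows; each row shifts and turns the commanded pose from where the row before left it, along the tool's axes as they then stand; what a row does not reach is not made up. A row lasts 1/12 s, in which the tool goes at most 41.7 mm and 7.16 degrees, less where a joint would pass 70% of its speed; a pose out of reach is approached as far as the arm can. A call with a gripper value outside its range is refused whole. The fingers move at their own pace and stop on an object; the grip force is fixed at half the most. Time passes only in rows, so rows that do not move let the fingers close. It gives the time, the measured TCP pose, the force and the opening at its end, in the units of the state.
- observe(): the state, without advancing time (a new reading comes with each control period).
- snapshot(name): name is "scene" or "top" or "wrist"; returns a dict with "image" (420x560x3 uint8, red, green, blue), "intrinsics" (3x3 intrinsics, pixels), "world_to_cam" (4x4, takes a point from world to camera coordinates). Camera axes: x right, y down, z forward; pixel columns grow to the right and rows downward; lengths in m; the calibration is good to about 2 mm. The wrist camera is an equidistant fisheye: a pixel r from the principal point sees the ray r / f radians off the axis. A picture is of the moment at which its call begins. There is no depth.
- hand_in(): hands the job in, once; it reports no verdict.
The state is a dict: "t": time; "qpos": joint angles; "dq": joint speeds; "tau": joint torques, N m; "tool_pos": TCP position; "tcp_rot": TCP orientation; "force": force on the tool from outside, world axes, zero at the start; "wrist_torque": the same for the moment, N m; "opening": finger opening in m.
Only numpy, scipy, OpenCV 4.12 (cv2) and the standard library are available. Lean on these libraries where they do the work, as an engineer would, in place of code of your own. Each camera call takes 0.05 s, during which the arm holds its last target.

### The job

Swing the raised keeper bar of the slanted tube rack down until it snaps fully shut in its latch fork over the two stored tubes. Then draw the one large capped tube that the bar does not cover straight out of its socket (not the small dropper bottle beside it), turn it upright with its cap on top, and finish while still holding it so, still, in the gripper, its lower end at least 15 cm above the bench. The other two tubes and the dropper bottle stay seated in the rack, and the things lying round it are left where they are.

Things in the scene. Friction and masses are not known exactly. Their poses are not given: they have to be found in the camera images.
- slant_block: White socket block of the fixed rack, 55x334x60 mm (own x, y, z); origin: centre of its underside. Own z = socket axis, out of the mouths, leaning 35 deg from vertical towards the robot; own y level, along the row. Sockets 32 mm wide, 55 deep (floor at z 5) at y -112, -68 (stored tubes, under the bar), +62, +134 mm (sample and dropper, either way round). Forks at y -150 and -35 reach z 139 mm.
- sample_centre (a point): Centre of the sample tube, on its axis, own z towards the cap: capped 50 ml tube, 114 mm long, body 29 mm in diameter, cap 35 mm in diameter and 16 mm high (cap centre 49 mm along z from here), 20 to 55 g. Seated, the cap and 43 mm of body stick out of the block; the nearest tall thing (bar knob) is about 45 mm or more from the cap's side.
- sample_foot (a point): Centre of the lower (closed) end face of the sample tube, 57 mm from its centre; axes as sample_centre.
- keeper (a joint): Keeper bar hinge, rad: 0 = fully shut (hard stop, bar along the row just above the stored caps); grows as the bar swings up about the block's x axis, from +y towards +z; stop at 1.3. Light friction (0.06 N m) holds it where it is left; a spring ball in the latch fork resists from about 0.11 rad (2 to 4 N at the knob) and, once passed at 0.05 rad, keeps it shut.
- keeper_hinge (a point): Point on the hinge axis at the bar's centre line, fixed at block (0, -150, 127) mm; axes as the block.
- keeper_knob (a point): Centre of the top face of the black push knob (18 mm in diameter, 16 mm high) near the free end of the 10 mm steel bar, 151 mm long. At (0, 140, 18) mm from the hinge in the bar's frame (the block's axes when shut, turned by the joint value about x); own z = knob's axis, away from the bar.
- tube_a_foot (a point): Lower end of the stored tube at block y = -112 mm, on its axis; same kind of tube as the sample (z towards the cap). Stays seated.
- tube_b_foot (a point): Lower end of the stored tube at block y = -68 mm, on its axis; same kind of tube. Stays seated.
- dropper_foot (a point): Lower end of the small dropper bottle, 26 mm in diameter and 70 mm long, loosely seated in the other open socket, only about 20 mm of it showing. Stays seated.
- marker: Black marker pen, 11 x 135 x 14 mm, lying in front of the rack; origin under its centre. Bystander.
- microtube: Small pointed microtube, 14 x 41 x 11 mm, lying, behind the rack; origin under its centre. Bystander.
- petri: Petri dish, 59 mm in diameter, 13 mm high, beside the rack's left end; origin under its centre. Bystander.
- slide_box: Small box, 56 x 82 x 34 mm, at the right; origin under its centre. Bystander.
- bottle_amber: Amber bottle, 56 mm in diameter, 118 mm high, at the left; origin under its centre. Bystander.
- beaker: Beaker, 54 mm in diameter, 70 mm high, near left; origin under its centre. Bystander.

How it is judged:
On the way, in this order (a step that is already met when the one before it is completed fails the run):
1. the keeper bar is snapped shut while the sample tube is still in its socket (value of joint keeper below 0.03 rad and z of sample_foot in the frame of slant_block below 0.02 m), for 0.2 s.
2. the sample tube is drawn out of its socket, gripped, with the keeper still shut (value of joint keeper below 0.03 rad and contact force between the fingers and sample above 1 N and z of sample_foot in the frame of slant_block above 0.062 m), for 0.1 s.
At the end, for the whole second after the job is handed in: Keeper shut (below 0.03 rad); sample tube gripped (over 1 N), clear of the rack, still (under 30 mm/s), upright within 0.15 rad, cap up, lower end over 150 mm above the bench; stored tubes and dropper bottle seated (lower end under 25 mm above the block's underside along its z) (value of joint keeper below 0.03 rad and contact force between the fingers and sample above 1 N and height (world z) of sample_foot above 0.15 m and angle between sample_foot's own z axis and vertical below 0.15 rad and contact force between sample and rack below 0.05 N and linear speed of sample below 0.03 m/s and angular speed of sample below 0.3 rad/s and z of each of tube_a_foot, tube_b_foot, dropper_foot in the frame of slant_block below 0.025 m); the arm keeps its last pose, push and grip.
It fails at once if a thing lying round the rack is shifted by more than 30 mm (distance of any of marker, microtube, petri, slide_box, bottle_amber, beaker from where it was at the start of the episode above 0.03 m).
It fails at once if a stored tube or the dropper bottle is pulled out of its socket (z of any of tube_a_foot, tube_b_foot, dropper_foot in the frame of slant_block above 0.045 m).
It also fails if it takes over 42 s, if anything falls off the work surface, if the arm or the gripper's body presses on something with over 40 N, if the wrist force passes 120 N, or if a joint passes its speed limit or range.

## Working session

There is one attempt and no reset: what is moved stays moved. The work goes in short steps, Python scripts to look and compute and a shell command to move; the robot and the scene stay as the last step left them, time stands still between calls to the robot, and variables do not carry over. Pictures are saved under pics/ and viewed, and the job is handed in when it is done.

```bash
mkdir -p pics
python3 - <<'E'
from bench import *
import cv2,numpy as np
s=observe()
for k,v in s.items(): print(k,np.round(v,3).tolist())
try: print(hold_point_z)
except Exception as e: print(e)
for n in ["scene","top","wrist"]:
    d=snapshot(n); cv2.imwrite(f"pics/{n}0.png",d["image"][:,:,::-1])
    print(n,np.round(d["intrinsics"],2).tolist(),np.round(d["world_to_cam"],4).tolist())
E
```

```text
t 0.0
qpos [1.303, 0.616, -0.013, 1.425, 0.008, 1.103, -0.04]
dq [0.0, -0.001, -0.001, 0.001, -0.001, -0.001, 0.001]
tau [0.0, -45.893, 0.209, -16.574, -0.061, 0.021, 0.0]
tool_pos [0.155, -0.63, 0.217]
tcp_rot [[0.971, 0.239, -0.001], [0.239, -0.971, 0.002], [-0.0, -0.003, -1.0]]
force [-1.039, 0.916, -0.207]
wrist_torque [-0.011, 0.061, 0.039]
opening 0.093
0.0188
scene [[421.27, 0.0, 279.45], [0.0, 421.27, 210.86], [0.0, 0.0, 1.0]] [[0.4676, -0.8836, 0.0237, -0.241], [-0.3511, -0.2102, -0.9125, 0.3102], [0.8112, 0.4184, -0.4085, 0.6619], [0.0, 0.0, 0.0, 1.0]]
top [[441.31, 0.0, 282.6], [0.0, 441.31, 206.97], [0.0, 0.0, 1.0]] [[0.0058, -0.9997, 0.0243, -0.0058], [-0.9943, -0.0084, -0.1066, 0.522], [0.1068, -0.0236, -0.994, 1.1927], [0.0, 0.0, 0.0, 1.0]]
wrist [[325.19, 0.0, 281.23], [0.0, 325.19, 211.38], [0.0, 0.0, 1.0]] [[0.2385, -0.9711, -0.0032, -0.65], [-0.9271, -0.2287, 0.297, -0.036], [-0.2892, -0.0679, -0.9549, 0.3931], [0.0, 0.0, 0.0, 1.0]]
```

View pics/scene0.png

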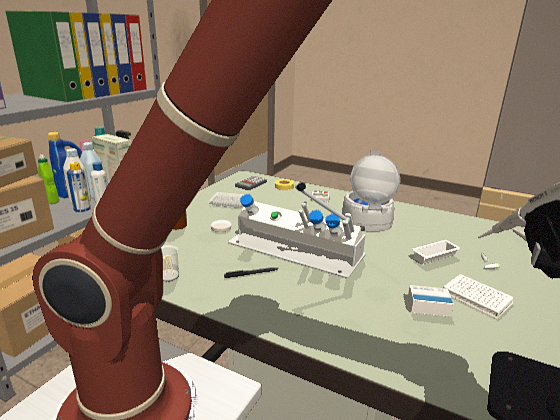

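View pics/top0.png

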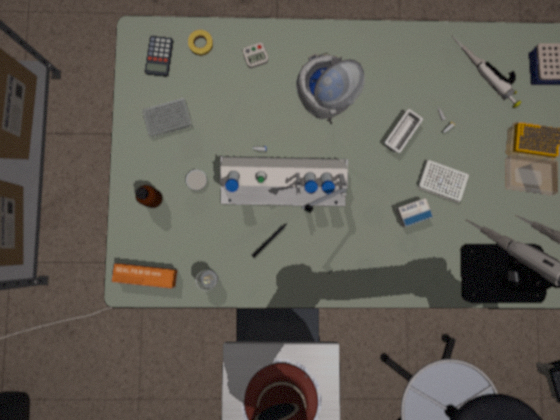

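View pics/wrist0.png

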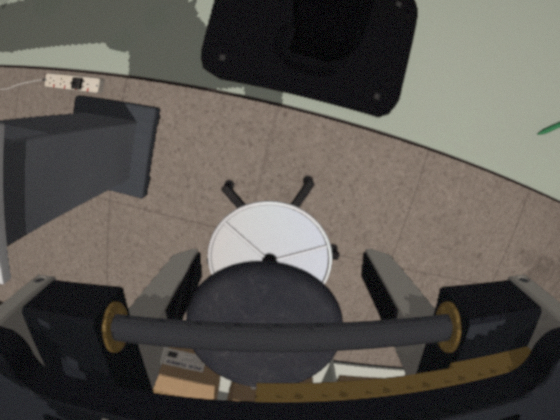

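Run:
```python
import cv2
a=cv2.imread("pics/scene0.png")[170:290,210:390]
cv2.imwrite("pics/scene0z.png",cv2.resize(a,None,fx=4.4,fy=4.4,interpolation=cv2.INTER_CUBIC))
a=cv2.imread("pics/top0.png")[130:270,180:380]
cv2.imwrite("pics/top0z.png",cv2.resize(a,None,fx=4,fy=4,interpolation=cv2.INTER_CUBIC))
```

```text
(no output)
```

View pics/scene0z.png

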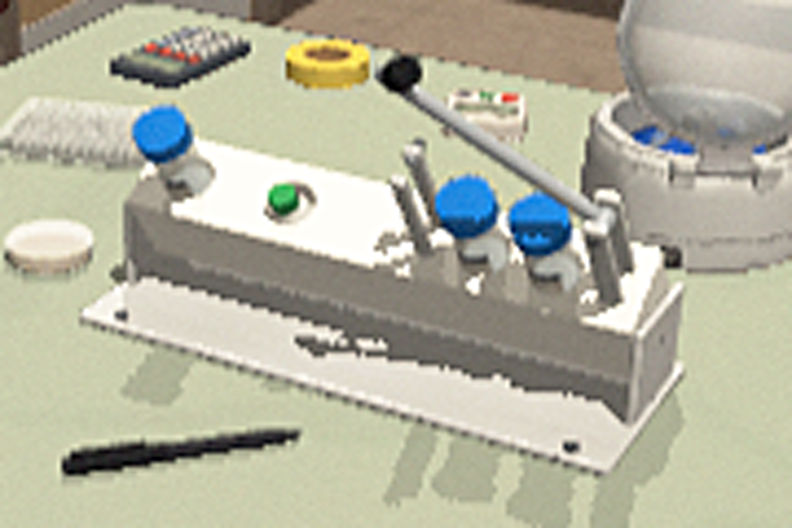

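View pics/top0z.png

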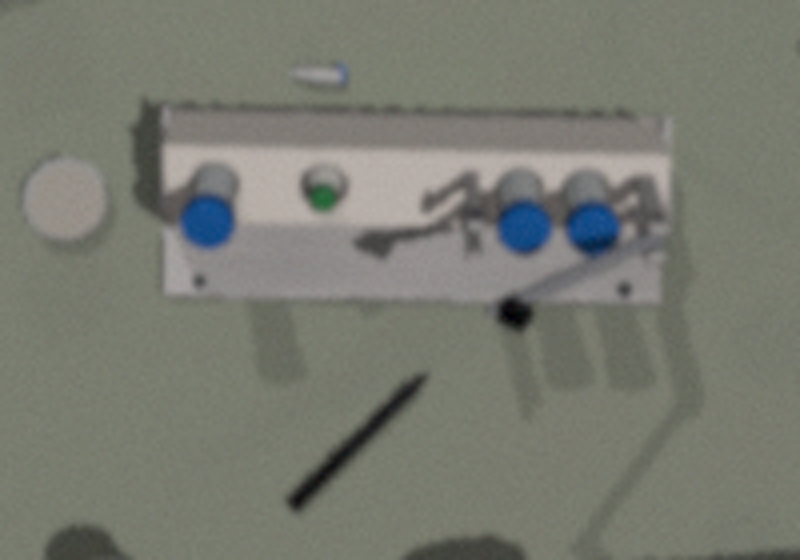

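```bash
cat > h.py <<'E'
import cv2,numpy as np
from bench import *
def load(n): 
    d=snapshot(n); return d["image"],np.array(d["intrinsics"]),np.array(d["world_to_cam"])
def blobs(img,kind,roi,minA=12):
    hsv=cv2.cvtColor(img,cv2.COLOR_RGB2HSV)
    if kind=="blue": m=cv2.inRange(hsv,(100,150,50),(125,255,255))
    if kind=="green": m=cv2.inRange(hsv,(50,120,40),(85,255,255))
    if kind=="black": m=cv2.inRange(hsv,(0,0,0),(180,255,45))
    z=np.zeros_like(m);x0,y0,x1,y1=roi;z[y0:y1,x0:x1]=m[y0:y1,x0:x1]
    n,_,st,c=cv2.connectedComponentsWithStats(z)
    return sorted([(*c[i],st[i,4],*st[i,:4]) for i in range(1,n) if st[i,4]>=minA])
def tri(P1,P2,a,b):
    X=cv2.triangulatePoints(P1,P2,np.array(a[:2],float).reshape(2,1),np.array(b[:2],float).reshape(2,1))
    X=(X[:3]/X[3]).ravel()
    e=[]
    for P,p in((P1,a),(P2,b)):
        q=P@np.r_[X,1];e.append(np.linalg.norm(q[:2]/q[2]-p[:2]))
    return X,e
E
python3 - <<'E'
from h import *
np.set_printoptions(precision=4,suppress=True)
I1,K1,T1=load("scene");I2,K2,T2=load("top")
P1=K1@T1[:3];P2=K2@T2[:3]
B={}
for k,r1,r2 in(("blue",(230,180,350,235),(210,160,350,205)),("green",(260,200,290,230),(250,165,275,190)),("black",(290,175,312,195),(295,195,320,220))):
    a=blobs(I1,k,r1);b=blobs(I2,k,r2)
    print(k);[print("  s",np.round(x,1)) for x in a];[print("  t",np.round(x,1)) for x in b]
    if len(a)==len(b):
        for x,y in zip(a,b): print(k,*tri(P1,P2,x,y))
E
```

```text
blue
  s [246.3 200.2 120.  240.  195.   13.   12. ]
  s [315.5 216.7 147.  309.  210.   14.   14. ]
  s [332.2 220.6 151.  326.  214.   14.   14. ]
  t [231.4 184.7 112.  226.  179.   12.   12. ]
  t [310.6 186.1 108.  305.  181.   12.   12. ]
  t [327.7 186.4 109.  322.  181.   12.   12. ]
blue [0.568  0.1314 0.1226] [np.float64(0.00866740027546887), np.float64(0.008271536298596177)]
blue [ 0.5661 -0.0712  0.1228] [np.float64(0.1439792839205018), np.float64(0.12637689112724668)]
blue [ 0.5657 -0.1153  0.123 ] [np.float64(0.10463091297784735), np.float64(0.0901699380135946)]
green
  s [274.1 214.7  34.  271.  212.    7.    7. ]
  t [260.5 178.9  15.  259.  177.    4.    5. ]
green [0.5898 0.0581 0.0883] [np.float64(0.013609202119933952), np.float64(0.012569066814514899)]
black
  s [300.8 186.5  50.  297.  183.    9.    8. ]
  t [308. 208.  39. 305. 205.   7.   7.]
black [ 0.4995 -0.0569  0.2212] [np.float64(0.1274403331707321), np.float64(0.11286861613904611)]
```

```bash
cat >> h.py <<'E'
from scipy.spatial.transform import Rotation as R
cap=np.array([[0.568,0.1314,0.1226],[0.5661,-0.0712,0.1228],[0.5657,-0.1153,0.123]])
yw=np.array([.0093,1,0]);yw/=np.linalg.norm(yw)
xh=np.array([yw[1],-yw[0],0]);s,c=np.sin(np.radians(35)),np.cos(np.radians(35))
zw=-s*xh+c*np.array([0,0,1]);xw=c*xh+s*np.array([0,0,1])
Rb=np.c_[xw,yw,zw]
O=np.mean([p-Rb@np.array([0,y,.111]) for p,y in zip(cap,(.134,-.068,-.112))],0)
H=O+Rb@np.array([0,-.150,.127])
Rt=np.c_[xw,-yw,-zw]   # tool for pushing/grasping
def knob(q,l=.018): return H+Rb@(R.from_rotvec([q,0,0]).as_matrix()@np.array([0,.140,l]))
def st():
    o=observe(); return np.array(o["tool_pos"]),np.array(o["tcp_rot"]),o
def go(p,Rg=None):
    p0,R0,o=st()
    print("d tool cm",np.round(R0.T@(p-p0)*100,2))
    if Rg is not None: print("rotvec",np.round(R.from_matrix(R0.T@Rg).as_rotvec(),3))
def blk(p): return np.round(Rb.T@(p-O)*1000,1)
E
python3 - <<'E'
from h import *
print(O,H); 
for p,y in zip(cap,(.134,-.068,-.112)): print(blk(p))
k=np.array([.4995,-.0569,.2212]); d=Rb.T@(k-H); print(d, np.linalg.norm(d),np.arctan2(d[2],d[1])-np.arctan2(.010,.140))
print("dropper",blk(np.array([.5898,.0581,.0883])))
E
python3 -m jog '[[0,0,-4,0,0,0,4],[0,0,-3,0,0,0,0],[1.5,-3.2,-0.5,0,0,0,0],[1.5,-3.2,-0.5,0,0,0,0],[1.5,-3.2,0,0,0,0,0],[1.5,-3.2,0,0,0,0,0],[1.5,-3.2,0,0,0,0,0],[1.5,-3.2,0,0,0,0,0]]'
```

```text
[ 0.63040683 -0.00362607  0.03187412] [ 0.55617083 -0.15294217  0.13590643]
[-1.000e-01  1.344e+02  1.108e+02]
[ -0.  -68.2 111. ]
[ 1.000e-01 -1.123e+02  1.112e+02]
[0.00177073 0.095511   0.10288434] 0.14039470409008437 0.751238493965086
dropper [-1.4 61.3 69.8]
t: 0.92
tool_pos: [0.1967, -0.4214, 0.2987]
tcp_rot: [[0.971, 0.238, 0.0], [0.238, -0.971, -0.0], [0.0, 0.0, -1.0]]
force: [0.2, -0.6, 0.2]
opening: 0.0442
```

```bash
python3 -m jog '[[3.3,-2.2,0,0,0,0,0],[3.3,-2.2,0,0,0,0,0],[3.3,-2.2,0,0,0,0,0],[3.3,-2.2,0,0,0,0,0],[0,0,0,0,0,0,0]]'
python3 - <<'E'
from h import *
p=knob(.751,.018); print("knob top",p,blk(p))
t=O+Rb@(np.array([0,-.150+.0925,.127+.115+.045])); print(t); go(t,Rt)
E
```

```text
t: 1.33
tool_pos: [0.3098, -0.2993, 0.2991]
tcp_rot: [[0.968, 0.253, 0.004], [0.253, -0.968, 0.003], [0.005, -0.002, -1.0]]
force: [-0.7, 0.9, 0.0]
opening: 0.0109
knob top [ 0.49466904 -0.06230801  0.22494002] [ -0.  -59.9 235.7]
[ 0.46526278 -0.05959272  0.26697076]
d tool cm [ 21.09 -19.26   3.36]
rotvec [-0.083  0.603  0.256]
```

```bash
python3 -m jog '[[3,-2.7,0,0,0,0,0],[3,-2.7,0,0,0,0,0],[3,-2.7,0,0,0,0,0],[3,-2.7,0,0,0,0,0],[3,-2.7,0,0,0,0,0],[3,-2.7,0,0,0,0,0],[0,0,0,-0.014,0.1005,0.043,0],[0,0,0,-0.014,0.1005,0.043,0],[0,0,0,-0.014,0.1005,0.043,0],[0,0,0,-0.014,0.1005,0.043,0],[0,0,0,-0.014,0.1005,0.043,0],[0,0,0,-0.014,0.1005,0.043,0],[0,0,0,0,0,0,0]]'
python3 - <<'E'
from h import *
t=O+Rb@(np.array([0,-.150+.0925,.127+.115+.030])); go(t,Rt)
print(blk(st()[0]),np.round(st()[2]["qpos"],2))
for n in("wrist","scene"):
  I,_,_=load(n); cv2.imwrite(f"pics/{n}1.png",I[:,:,::-1])
E
```

```text
t: 2.42
tool_pos: [0.4362, -0.1038, 0.2962]
tcp_rot: [[0.836, -0.016, 0.549], [-0.014, -1.0, -0.009], [0.549, -0.0, -0.836]]
force: [-0.8, -0.4, -1.3]
opening: 0.0009
d tool cm [ 0.81 -4.47  5.49]
rotvec [ 0.004  0.03  -0.006]
[  -6.7 -102.   327.3] [ 0.61  0.   -0.32  2.28 -0.48  0.33 -0.88]
```

View pics/wrist1.png

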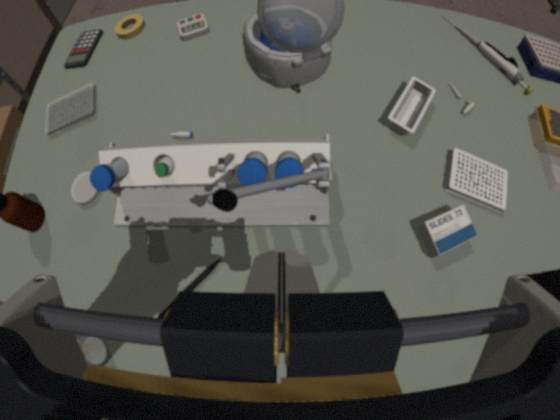

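View pics/scene1.png

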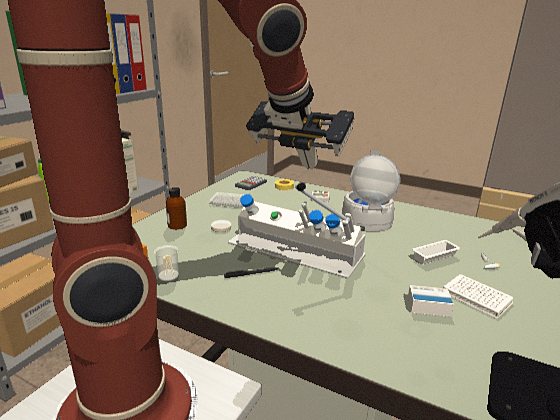

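```bash
python3 -m jog '[[0.4,-2.2,1.2,0.002,0.015,-0.003,0],[0.4,-2.3,1.3,0.002,0.015,-0.003,0],[0,0,1.5,0,0,0,0],[0,0,0,0,0,0,0]]'
python3 - <<'E'
from h import *
t=O+Rb@(np.array([0,-.150+.094,.127+.115])); go(t,Rt)
print(blk(st()[0]))
I,_,_=load("wrist"); cv2.imwrite("pics/wrist2.png",I[:,:,::-1])
E
```

```text
t: 2.85
tool_pos: [0.4718, -0.0604, 0.2702]
tcp_rot: [[0.818, -0.001, 0.575], [0.001, -1.0, -0.002], [0.575, 0.002, -0.818]]
force: [-0.4, -0.6, 0.3]
opening: 0.0004
d tool cm [-0.72 -0.21  4.39]
rotvec [-0.003 -0.002  0.008]
[  7.2 -58.2 285.9]
```

View pics/wrist2.png

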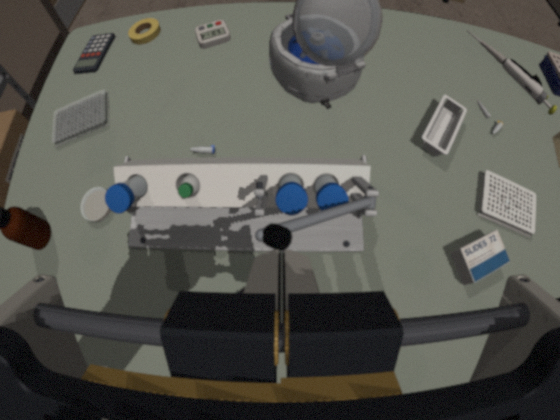

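```bash
python3 -m jog '[[-0.7,-0.2,1.5,0,0,0.008,0],[0,0,2.3,0,0,0,0],[0,0,0,0,0,0,0],[0,-0.8,1.1,0,0,0,0],[0,-0.8,0.9,0,0,0,0],[0,-0.6,0.9,0,0,0,0],[0,-0.6,0.9,0,0,0,0],[0,0,0,0,0,0,0]]'
python3 - <<'E'
from h import *
t=O+Rb@(np.array([0,-.150+.1182,.127+.081])); go(t,Rt)
print(blk(st()[0]),st()[2]["force"])
for n in("wrist","scene"):
  I,_,_=load(n); cv2.imwrite(f"pics/{n}3.png",I[:,:,::-1])
E
```

```text
t: 3.57
tool_pos: [0.5125, -0.0327, 0.2224]
tcp_rot: [[0.829, -0.01, 0.56], [-0.011, -1.0, -0.002], [0.56, -0.004, -0.829]]
force: [0.2, 0.1, 0.1]
opening: 0.0006
d tool cm [-1.27  0.17  1.57]
rotvec [-0.003  0.017 -0.003]
[ 12.9 -30.1 223.5] [0.24099829 0.0722032  0.12072628]
```

View pics/wrist3.png

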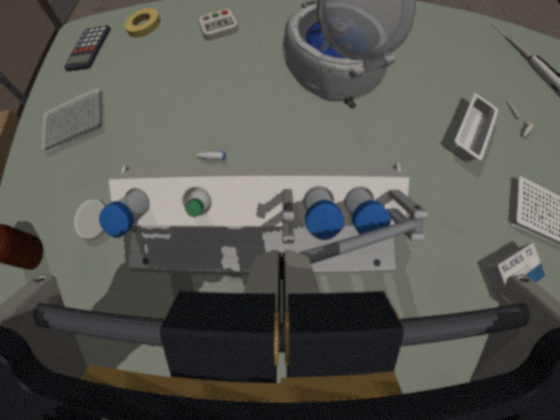

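View pics/scene3.png

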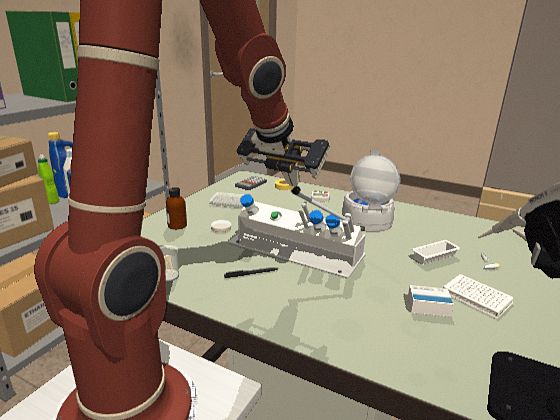

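Run:
```python
from h import *
p,r,o=st();print(np.round(o["qpos"],3),blk(p))
a=cv2.imread("pics/scene3.png")[150:270,230:370]
cv2.imwrite("pics/scene3z.png",cv2.resize(a,None,fx=5,fy=5,interpolation=cv2.INTER_CUBIC))
```

```text
[ 0.058  0.224 -0.031  2.311 -0.46   0.016 -1.095] [ 11.7 -31.3 224. ]
```

View pics/scene3z.png

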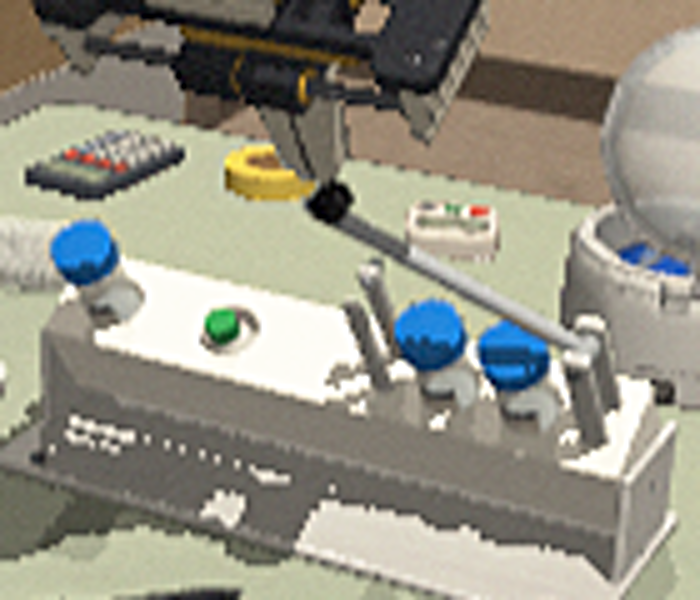

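```bash
cat > kin.py <<'E'
import numpy as np, itertools
from scipy.spatial.transform import Rotation as R
from scipy.optimize import least_squares
D=[([1.303,.616,-.013,1.425,.008,1.103,-.04],[.155,-.630,.217],[[.971,.239,-.001],[.239,-.971,.002],[0,-.003,-1]]),
([.61,0,-.32,2.28,-.48,.33,-.88],[.4362,-.1038,.2962],[[.836,-.016,.549],[-.014,-1,-.009],[.549,0,-.836]]),
([.058,.224,-.031,2.311,-.46,.016,-1.095],[.5125,-.0327,.2224],[[.829,-.01,.56],[-.011,-1,-.002],[.56,-.004,-.829]])]
def fk(q,sg,v):
    h,a,b,L,e1,e2,e3,o7=v
    ax=[R.from_euler('z',sg[0]*q[0]),R.from_euler('y',q[1]),R.from_euler('z',sg[1]*q[2]),R.from_euler('y',q[3]),R.from_euler('z',sg[2]*q[4]),R.from_euler('y',q[5]),R.from_euler('z',sg[3]*q[6]+o7)]
    t=[[0,0,h],[0,0,0],[e1,0,a],[e2,0,0],[0,0,b],[e3,0,0],[0,0,L]]
    # translate after each rotation
    p=np.zeros(3);M=R.identity()
    for A,d in zip(ax,[[0,0,h],[0,0,0],[e1,0,a],[e2,0,b*0],[0,0,b],[e3,0,0],[0,0,L]]):
        M=M*A; p=p+M.apply(d)
    return p,M.as_matrix()
def fit(D):
    best=None
    for sg in itertools.product([1,-1],repeat=4):
      for o in(-1.57,0,1.57,3.14):
        def f(v):
            e=[]
            for q,p,r in D:
                P,M=fk(q,sg,v); e+=list((P-p)*3)+list((M-np.array(r)).ravel())
            e+=list(.01*np.array(v[4:7]))
            return e
        s=least_squares(f,[.3,.4,.4,.3,0,0,0,o])
        if best is None or s.cost<best[0]: best=(s.cost,sg,s.x)
    return best
if __name__=="__main__":
    c,sg,v=fit(D);print(c,sg,np.round(v,4))
    for q,p,r in D: print(np.round(fk(q,sg,v)[0]-p,4))
E
python3 kin.py
```

```text
0.002229929123040394 (-1, -1, -1, -1) [ 0.1693  0.5241  0.3353  0.2785 -0.0172 -0.0457 -0.0406  1.572 ]
[0.0211 0.006  0.0002]
[-0.0009 -0.0011 -0.0016]
[0.001  0.002  0.0013]
```

```bash
cat > ik.py <<'E'
from kin import *
lo=np.array([-3.12,-.3,-1.34,.26,-1.36,.01,-2.84]);hi=np.array([3.12,2.06,1.32,2.42,4.5,1.98,2.84])
c,sg,v=fit(D)
def ik(p,Rg,q0):
    f=lambda q:np.r_[(fk(q,sg,v)[0]-p)*5,(fk(q,sg,v)[1]-Rg).ravel(),.003*(q-q0)]
    s=least_squares(f,np.clip(q0,lo+.01,hi-.01),bounds=(lo,hi)); 
    P,M=fk(s.x,sg,v);return s.x,np.linalg.norm(P-p),np.linalg.norm(M-Rg)
E
python3 - <<'E'
from ik import *
from h import *
q0=np.array([.06,.3,-.03,2.2,-.1,.1,-1.5])
pts={"knob.45":knob(.45),"knob0":knob(0),"grasp":O+Rb@np.array([0,.134,.071]),"out":O+Rb@np.array([0,.134,.071+.09]),"up":np.array([.5,.13,.3])}
for n,p in pts.items():
  for t in(0,15,25,35):
    a=np.radians(t);Z=np.array([np.sin(a),0,-np.cos(a)]);X=np.array([np.cos(a),0,np.sin(a)])
    q,e,r=ik(p,np.c_[X,np.cross(Z,X),Z],q0)
    print(n,np.round(p,3),t,np.round(q,2),round(e,3),round(r,3))
E
```

```text
knob.45 [ 0.513 -0.034  0.199] 0 [ 0.06  0.4   0.01  1.87 -0.01  0.87 -1.5 ] 0.0 0.0
knob.45 [ 0.513 -0.034  0.199] 15 [ 0.08  0.31 -0.    2.09 -0.04  0.48 -1.46] 0.0 0.0
knob.45 [ 0.513 -0.034  0.199] 25 [ 0.12  0.27 -0.05  2.24 -0.08  0.2  -1.42] 0.0 0.0
knob.45 [ 0.513 -0.034  0.199] 35 [-0.05  0.27  0.05  2.27 -1.36  0.01 -0.22] 0.003 0.022
knob0 [ 0.547 -0.013  0.151] 0 [ 0.01  0.51  0.02  1.86 -0.01  0.78 -1.53] 0.0 0.0
knob0 [ 0.547 -0.013  0.151] 15 [ 0.01  0.43  0.02  2.08 -0.04  0.37 -1.51] 0.0 0.0
knob0 [ 0.547 -0.013  0.151] 25 [ 0.03  0.41 -0.01  2.23 -0.07  0.07 -1.48] 0.0 0.0
knob0 [ 0.547 -0.013  0.151] 35 [-0.13  0.4   0.09  2.2  -1.36  0.01 -0.27] 0.011 0.102
grasp [0.591 0.131 0.09 ] 0 [-0.24  0.67  0.04  1.76 -0.04  0.71 -1.75] 0.0 0.0
grasp [0.591 0.131 0.09 ] 15 [-0.34  0.6   0.14  1.99 -0.07  0.29 -1.74] 0.0 0.0
grasp [0.591 0.131 0.09 ] 25 [-0.32  0.59  0.15  2.12  0.56  0.01 -2.35] 0.0 0.0
grasp [0.591 0.131 0.09 ] 35 [-0.36  0.58  0.21  2.08  1.06  0.01 -2.84] 0.017 0.164
out [0.539 0.131 0.164] 0 [-0.25  0.5   0.01  1.82 -0.01  0.82 -1.8 ] 0.0 0.0
out [0.539 0.131 0.164] 15 [-0.36  0.42  0.13  2.04  0.03  0.43 -1.84] 0.0 0.0
out [0.539 0.131 0.164] 25 [-0.51  0.41  0.3   2.18 -0.04  0.14 -1.79] 0.0 0.0
out [0.539 0.131 0.164] 35 [-0.46  0.4   0.31  2.21  1.06  0.01 -2.84] 0.007 0.069
up [0.5  0.13 0.3 ] 0 [-0.22  0.32 -0.05  1.66  0.02  1.16 -1.84] 0.0 0.0
up [0.5  0.13 0.3 ] 15 [-0.26  0.21 -0.04  1.88  0.12  0.81 -1.93] 0.0 0.0
up [0.5  0.13 0.3 ] 25 [-0.3   0.16 -0.01  2.02  0.24  0.56 -2.06] 0.0 0.0
up [0.5  0.13 0.3 ] 35 [-0.4   0.12  0.1   2.15  0.52  0.33 -2.32] 0.0 0.0
```

```bash
python3 -m jog '[[0,0,-2,0,0,0,0],[0,0,0,0,-0.11,0,0],[0,0,0,0,-0.11,0,0],[0,0,0,0,-0.1,0,0],[0,0,0,0,0,0,0],[0,0,0,0,0,0,0]]'
python3 - <<'E'
from h import *
np.set_printoptions(precision=4,suppress=True)
p,r,o=st();print(blk(p),np.round(o["qpos"],3),np.round(r,3).tolist())
I1,K1,T1=load("scene");I2,K2,T2=load("top")
a=I1[150:270,230:370,::-1];b=I2[150:270,230:370,::-1]
cv2.imwrite("pics/s4.png",cv2.resize(np.hstack([a,b]),None,fx=2.8,fy=2.8,interpolation=cv2.INTER_CUBIC))
E
```

```text
t: 4.17
tool_pos: [0.501, -0.0335, 0.2366]
tcp_rot: [[0.949, -0.01, 0.315], [-0.012, -1.0, 0.003], [0.315, -0.006, -0.949]]
force: [-0.7, -0.0, 0.0]
opening: 0.0006
[ 11.6 -31.1 241.8] [-0.326  0.249  0.447  2.089 -0.281  0.522 -1.267] [[0.949, -0.01, 0.315], [-0.012, -1.0, 0.003], [0.315, -0.006, -0.949]]
```

View pics/s4.png

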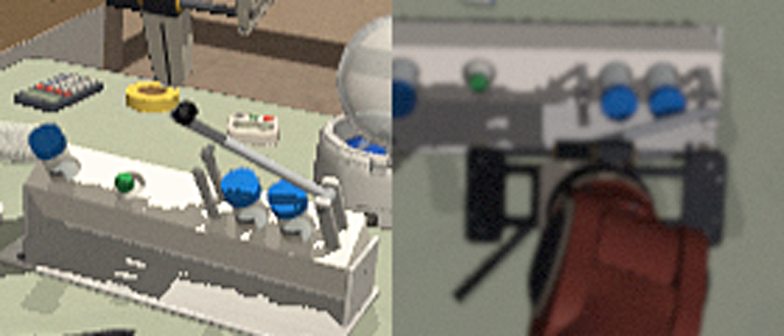

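```bash
cat >> h.py <<'E'
def qfit():
    I,K,T=load("scene"); b=blobs(I,"black",(270,180,325,222),15)
    for x in b:
        best=min(((np.hypot(*( (lambda w:w[:2]/w[2])(K@(T@np.r_[knob(q,.010),1])[:3])-np.array(x[:2]))),q) for q in np.arange(-.02,1.3,.005)))
        print("black blob",np.round(x,1),"q",round(best[1],3),"resid px",round(best[0],2))
    return I
E
python3 - <<'E'
from h import *
qfit()
for q in(.65,.6,.55): print(q,blk(knob(q)))
E
```

```text
black blob [295.8 190.5  41.  292.  187.    8.    8. ] q 0.58 resid px 0.11
0.65 [ -0.  -49.4 226.1]
0.6 [ -0.  -44.6 220.9]
0.55 [ -0.  -40.1 215.5]
```

```bash
python3 -m jog '[[-1.1,0.6,0.4,0,-0.06,0,0],[0,0,0,0,0,0,0],[0,0,0,0,0,0,0]]'
python3 - <<'E'
from h import *
np.set_printoptions(precision=3,suppress=True)
p,r,o=st();print(blk(p),o["qpos"],r[:,2], o["force"]); print("block-z down in tool",r.T@-zw, "xb in tool",r.T@xw)
go(O+Rb@np.array([0,-.038,.225]))
E
```

```text
t: 4.57
tool_pos: [0.4901, -0.0396, 0.2283]
tcp_rot: [[0.967, -0.012, 0.254], [-0.014, -1.0, 0.004], [0.254, -0.007, -0.967]]
force: [0.3, -0.6, -0.3]
opening: 0.0005
[ -2.  -37.3 241.2] [-0.31   0.269  0.453  2.073 -0.273  0.585 -1.26 ] [ 0.254  0.004 -0.967] [ 0.291 -0.619 -0.313]
block-z down in tool [0.346 0.004 0.938] xb in tool [ 0.938 -0.007 -0.346]
d tool cm [0.75 0.08 1.45]
```

```bash
python3 -m jog '[[0.7,0.1,1.4,0,0,0,0],[0.6,-0.4,1.6,0,0,0,0],[0.6,-0.8,1.6,0,0,0,0],[0,0,0,0,0,0,0],[0,0,0,0,0,0,0]]'
python3 - <<'E'
from h import *
np.set_printoptions(precision=3,suppress=True)
p,r,o=st();print(blk(p),o["qpos"],r[:,2], o["force"]); 
I=qfit()
a=I[150:270,230:370,::-1]
cv2.imwrite("pics/s5.png",cv2.resize(a,None,fx=4,fy=4,interpolation=cv2.INTER_CUBIC))
E
```

```text
t: 4.98
tool_pos: [0.5203, -0.0277, 0.1886]
tcp_rot: [[0.967, -0.01, 0.253], [-0.011, -1.0, 0.004], [0.253, -0.007, -0.967]]
force: [0.6, -0.0, -0.4]
opening: 0.0005
[ -0.2 -25.1 191.4] [-0.28   0.371  0.401  2.06  -0.348  0.506 -1.217] [ 0.253  0.004 -0.967] [ 0.571 -0.037 -0.418]
black blob [292.  198.4  24.  289.  194.    7.    8. ] q 0.26 resid px 0.42
```

View pics/s5.png

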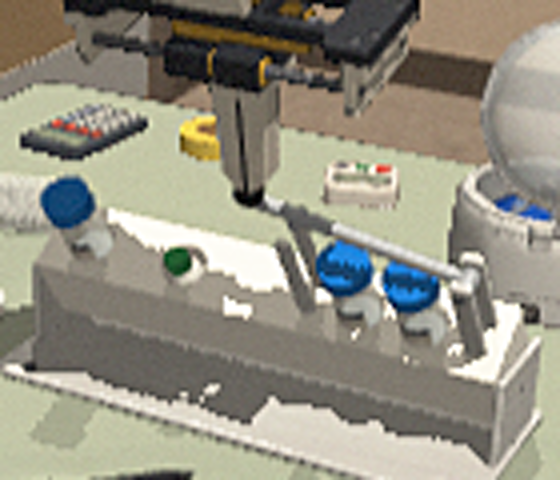

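```bash
python3 -m jog '[[0.5,-0.6,1.4,0,0,0,0],[0.5,-0.4,1.4,0,0,0,0],[0.2,-0.2,0.6,0,0,0,0],[0.2,0,0.5,0,0,0,0],[0.1,0,0.3,0,0,0,0],[0,0,0,0,0,0,0]]'
python3 - <<'E'
from h import *
np.set_printoptions(precision=3,suppress=True)
p,r,o=st();print(blk(p),o["qpos"],r[:,2], o["force"]); 
I=qfit()
a=I[150:270,230:370,::-1]
cv2.imwrite("pics/s6.png",cv2.resize(a,None,fx=4,fy=4,interpolation=cv2.INTER_CUBIC))
E
```

```text
t: 5.53
tool_pos: [0.5455, -0.0159, 0.1538]
tcp_rot: [[0.967, -0.011, 0.254], [-0.012, -1.0, 0.006], [0.254, -0.009, -0.967]]
force: [-6.8, 1.5, 12.2]
opening: 0.0006
[  0.5 -13.1 148.5] [-0.256  0.457  0.35   2.041 -0.402  0.44  -1.196] [ 0.254  0.006 -0.967] [-6.766  1.522 12.179]
black blob [288.8 180.9  32.  281.  180.   14.    4. ] q 0.61 resid px 11.71
black blob [293.2 207.3  19.  290.  205.    7.    5. ] q -0.02 resid px 1.06
```

View pics/s6.png

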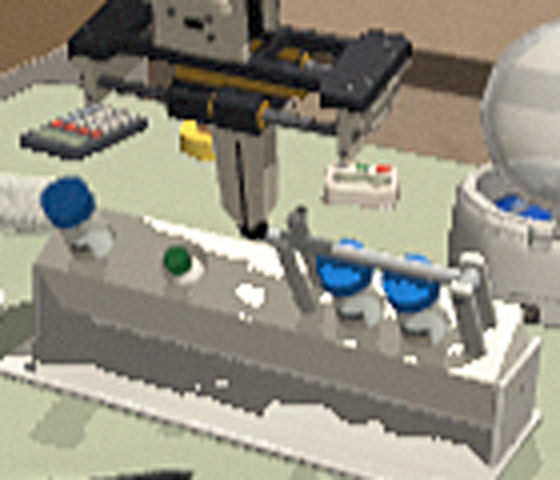

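```bash
python3 -m jog '[[0.05,0,0.15,0,0,0,0],[0,0,0,0,0,0,0],[0,0,0,0,0,0,0]]'
python3 - <<'E'
from h import *
p,r,o=st();print(blk(p),np.round(o["force"],1))
E
python3 -m jog '[[-0.5,0,-1.5,0,0,0,0],[-1.3,0,-3.5,0,0,0,0],[-1.3,0,-3.5,0,0,0,0],[0,0,0,0,0,0,0]]'
python3 - <<'E'
from h import *
p,r,o=st();print(blk(p),np.round(o["force"],1))
I=qfit()
J,_,_=load("wrist");cv2.imwrite("pics/w7.png",J[:,:,::-1])
a=I[150:270,230:370,::-1]
cv2.imwrite("pics/s7.png",cv2.resize(a,None,fx=4,fy=4,interpolation=cv2.INTER_CUBIC))
E
```

```text
t: 5.83
tool_pos: [0.5458, -0.0159, 0.1534]
tcp_rot: [[0.967, -0.011, 0.254], [-0.013, -1.0, 0.006], [0.254, -0.009, -0.967]]
force: [-9.4, 0.9, 16.0]
opening: 0.0003
[  0.5 -13.  148.1] [-9.4  0.9 16. ]
t: 6.17
tool_pos: [0.495, -0.0171, 0.2305]
tcp_rot: [[0.965, -0.012, 0.262], [-0.014, -1.0, 0.006], [0.261, -0.009, -0.965]]
force: [1.0, -0.2, -0.5]
opening: 0.0006
[  3.1 -14.7 240.3] [ 1.  -0.2 -0.5]
black blob [292.6 205.3  43.  289.  202.    8.    8. ] q 0.015 resid px 0.48
```

View pics/s7.png

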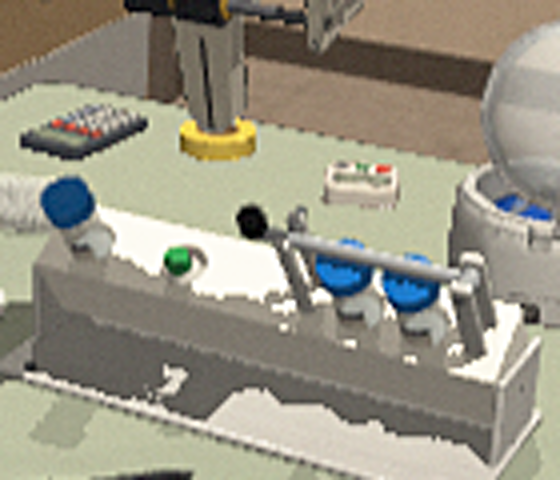

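View pics/w7.png

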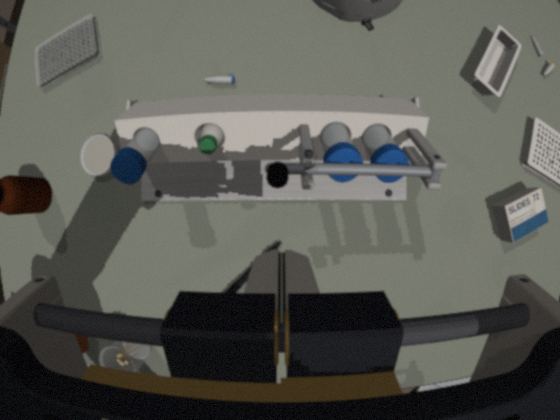

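```bash
python3 -m jog '[[0,-3,-0.5,0,0,0,5.6],[0,-3,0,0,0,0,5.6],[0,-3,0,0,0,0,5.6],[0,-3,0,0,0,0,5.6],[0,-3,0,0,0,0,5.6],[0,0,0,0,0,0,5.6],[0,0,0,0,0,0,5.6]]'
cat >> h.py <<'E'
def Rtilt(deg):
    a=np.radians(deg); Z=np.sin(a)*xh-np.cos(a)*np.array([0,0,1]); return np.c_[np.cross(-yw,Z),-yw,Z]
E
python3 - <<'E'
from h import *
np.set_printoptions(precision=3,suppress=True)
p,r,o=st();print(blk(p),o["qpos"],o["opening"])
Rg=Rtilt(15);print(Rg)
for z in(.088,.135):
  print(z);go(O+Rb@np.array([0,.1344,z])+.0188*Rg[:,2],Rg)
J,_,_=load("wrist");cv2.imwrite("pics/w8.png",J[:,:,::-1])
E
```

```text
t: 6.85
tool_pos: [0.4956, 0.1363, 0.2298]
tcp_rot: [[0.968, -0.005, 0.252], [-0.007, -1.0, 0.004], [0.252, -0.006, -0.968]]
force: [0.2, -0.7, 0.1]
opening: 0.0429
[  2.  138.7 240.2] [-0.764  0.316  0.528  2.013 -0.161  0.611 -1.735] 0.04293579068116148
[[ 0.966 -0.009  0.259]
 [-0.009 -1.    -0.002]
 [ 0.259 -0.    -0.966]]
0.088
d tool cm [ 5.13  0.54 16.22]
rotvec [-0.006  0.007  0.002]
0.135
d tool cm [ 3.49  0.51 11.81]
rotvec [-0.006  0.007  0.002]
```

View pics/w8.png

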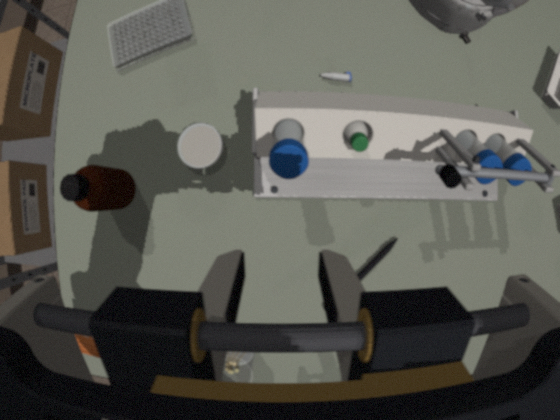

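```bash
python3 -m jog '[[1,0.3,2.5,0,0,0,5.6],[0.9,0.2,3,-0.003,0.003,0,5.6],[0.8,0,3,-0.003,0.003,0,5.6],[0.6,0,2,0,0,0,5.6],[0,0,0,0,0,0,5.6]]'
python3 - <<'E'
from h import *
np.set_printoptions(precision=3,suppress=True)
p,r,o=st();print(blk(p),o["qpos"],o["opening"],np.round(o["force"],1))
Rg=Rtilt(15)
go(O+Rb@np.array([0,.1344,.088])+.0188*Rg[:,2],Rg)
J,_,_=load("wrist");cv2.imwrite("pics/w9.png",J[:,:,::-1])
E
```

```text
t: 7.32
tool_pos: [0.5543, 0.1256, 0.1343]
tcp_rot: [[0.967, -0.017, 0.254], [-0.016, -1.0, -0.007], [0.254, 0.003, -0.967]]
force: [-0.3, -0.1, -0.4]
opening: 0.0559
[ -4.6 128.5 128.2] [-0.576  0.527  0.393  1.998 -0.306  0.418 -1.578] 0.05593445433589194 [-0.3 -0.1 -0.4]
d tool cm [ 1.83 -0.63  5.49]
rotvec [ 0.004  0.005 -0.007]
```

View pics/w9.png

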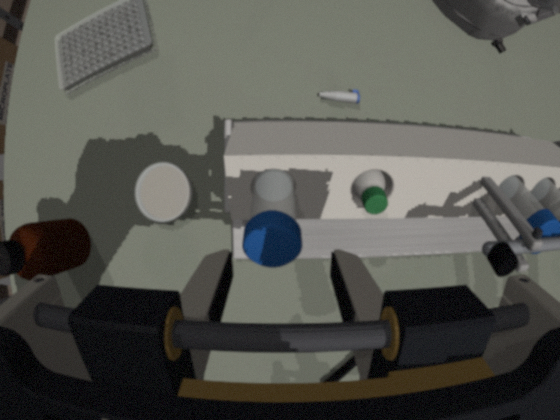

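```bash
python3 -m jog '[[0,-0.6,0,0,0,-0.007,5.6],[0.6,0,1.8,0,0,0,5.6],[0.6,0,1.8,0.002,0.003,0,5.6],[0.4,0,1.2,0,0,0,5.6],[0,0,0,0,0,0,5.6]]'
python3 - <<'E'
from h import *
np.set_printoptions(precision=3,suppress=True)
p,r,o=st();print(blk(p),o["qpos"],o["opening"],np.round(o["force"],1))
Rg=Rtilt(15)
go(O+Rb@np.array([0,.1344,.088])+.0188*Rg[:,2],Rg)
J,_,_=load("wrist");cv2.imwrite("pics/w10.png",J[:,:,::-1])
E
```

```text
t: 7.78
tool_pos: [0.5829, 0.1346, 0.0955]
tcp_rot: [[0.965, -0.005, 0.262], [-0.005, -1.0, -0.001], [0.262, -0.001, -0.965]]
force: [0.1, 0.0, -0.6]
opening: 0.0559
[ -3.5 137.8  80.1] [-0.523  0.616  0.329  1.959 -0.341  0.353 -1.544] 0.05586216808226023 [ 0.1  0.  -0.6]
d tool cm [0.05 0.34 1.02]
rotvec [-0.002 -0.003  0.004]
```

View pics/w10.png

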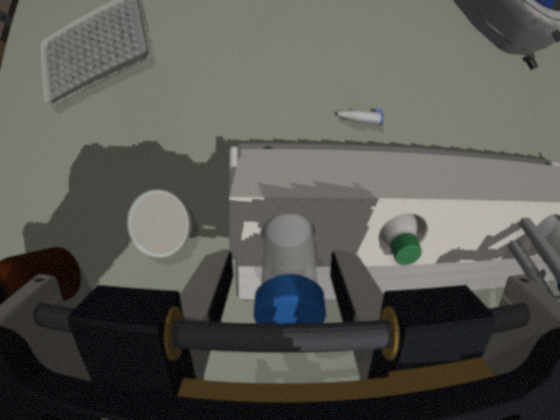

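```bash
python3 -m jog '[[0,0.3,0.8,0,0,0,5.6],[0,0,0,0,0,0,5.6],[0,0,0,0,0,0,5.6]]'
python3 - <<'E'
from h import *
p,r,o=st();print(blk(p),np.round(o["force"],1))
Rg=Rtilt(15)
go(O+Rb@np.array([0,.1344,.088])+.0188*Rg[:,2],Rg)
E
```

```text
t: 8.08
tool_pos: [0.5845, 0.1314, 0.0887]
tcp_rot: [[0.965, -0.005, 0.263], [-0.005, -1.0, -0.0], [0.263, -0.001, -0.965]]
force: [0.1, 0.4, -0.1]
opening: 0.0562
[ -6.1 134.6  73.6] [ 0.1  0.4 -0.1]
d tool cm [0.08 0.02 0.32]
rotvec [-0.002 -0.004  0.004]
```

```bash
python3 -m jog '[[0.1,0,0.2,0,0,0,5.6],[0,0,0,0,0,0,2],[0,0,0,0,0,0,2],[0,0,0,0,0,0,2],[0,0,0,0,0,0,2],[0,0,0,0,0,0,2],[0,0,0,0,0,0,2],[0,0,0,0,0,0,2],[0,0,0,0,0,0,2]]'
python3 - <<'E'
from h import *
p,r,o=st();print(blk(p),np.round(o["force"],1),o["opening"],np.round(r.T@zw,3),np.round(o["qpos"],2))
I=qfit()
J,_,_=load("wrist");cv2.imwrite("pics/w11.png",J[:,:,::-1])
E
```

```text
t: 8.83
tool_pos: [0.5863, 0.1318, 0.0868]
tcp_rot: [[0.965, -0.005, 0.263], [-0.005, -1.0, -0.0], [0.263, -0.001, -0.965]]
force: [-0.8, -0.9, 1.0]
opening: 0.0342
[ -5.7 135.   71. ] [-0.8 -0.9  1. ] 0.03422308476528371 [-0.338 -0.004 -0.941] [-0.5   0.63  0.31  1.96 -0.35  0.33 -1.53]
black blob [272.6 182.6  18.  270.  180.    7.    7. ] q 0.43 resid px 23.4
black blob [292.5 205.4  43.  289.  202.    8.    8. ] q 0.015 resid px 0.43
```

View pics/w11.png

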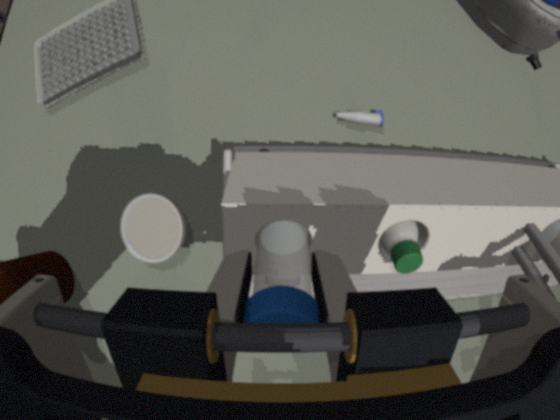

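```bash
python3 -m jog '[[0,0,0,0,0,0,2],[0,0,0,0,0,0,2],[0,0,0,0,0,0,2]]'
```

```text
t: 9.18
tool_pos: [0.5863, 0.1318, 0.0867]
tcp_rot: [[0.965, -0.005, 0.263], [-0.005, -1.0, -0.0], [0.263, -0.001, -0.965]]
force: [0.2, -0.7, 2.1]
opening: 0.034
```

```bash
python3 -m jog '[[0,0,0,0,0,0,5],[0,0,0,0,0,0,5],[0,0,0,0,0,0,5],[0,0,0,0,0,0,5],[-0.4,0,-1.1,0,0,0,5],[-0.4,0,-1,0,0,0,5],[0,0,0,0,0,0,5],[0,0,0,0,0,0,5]]'
python3 - <<'E'
from h import *
p,r,o=st();print(blk(p),np.round(o["force"],1),o["opening"])
go(O+Rb@np.array([0,.1344,.111])+.0188*r[:,2],Rtilt(15))
E
```

```text
t: 9.85
tool_pos: [0.573, 0.1321, 0.1059]
tcp_rot: [[0.964, -0.004, 0.264], [-0.004, -1.0, 0.001], [0.264, -0.002, -0.964]]
force: [0.2, 0.2, -0.3]
opening: 0.0502
[ -5.6 135.2  94.3] [ 0.2  0.2 -0.3] 0.050163126018040544
d tool cm [-0.03  0.07  0.12]
rotvec [-0.003 -0.006  0.005]
```

```bash
python3 -m jog '[[0,0.06,0.15,0,0,0,5],[0,0,0,0,0,0,2],[0,0,0,0,0,0,2],[0,0,0,0,0,0,2],[0,0,0,0,0,0,2],[0,0,0,0,0,0,2],[0,0,0,0,0,0,2],[0,0,0,0,0,0,2],[0,0,0,0,0,0,2]]'
python3 - <<'E'
from h import *
p,r,o=st();print(blk(p),np.round(o["force"],1),o["opening"],np.round(r.T@zw,3))
qfit()
E
```

```text
t: 10.6
tool_pos: [0.5734, 0.1312, 0.1033]
tcp_rot: [[0.965, -0.005, 0.263], [-0.005, -1.0, -0.0], [0.263, -0.001, -0.965]]
force: [0.3, 0.6, -0.1]
opening: 0.0346
[ -6.8 134.3  91.9] [ 0.3  0.6 -0.1] 0.034557067323013904 [-0.338 -0.004 -0.941]
black blob [292.5 205.4  43.  289.  202.    8.    8. ] q 0.015 resid px 0.43
```

```bash
python3 -m jog '[[-0.17,0,-0.47,0,0,0,2],[-0.34,0,-0.94,0,0,0,2],[-0.34,0,-0.94,0,0,0,2],[-0.34,0,-0.94,0,0,0,2],[0,0,0,0,0,0,2]]'
python3 - <<'E'
from h import *
p,r,o=st();print(blk(p),np.round(o["force"],1),o["opening"],np.round(r.T@zw,3))
J,_,_=load("wrist");cv2.imwrite("pics/w12.png",J[:,:,::-1])
E
```

```text
t: 11.07
tool_pos: [0.5527, 0.1316, 0.1341]
tcp_rot: [[0.964, -0.004, 0.265], [-0.005, -1.0, 0.001], [0.265, -0.002, -0.964]]
force: [0.4, 0.1, -0.5]
opening: 0.0344
[ -6.  134.5 129. ] [ 0.4  0.1 -0.5] 0.034412781539810956 [-0.336 -0.005 -0.942]
```

View pics/w12.png

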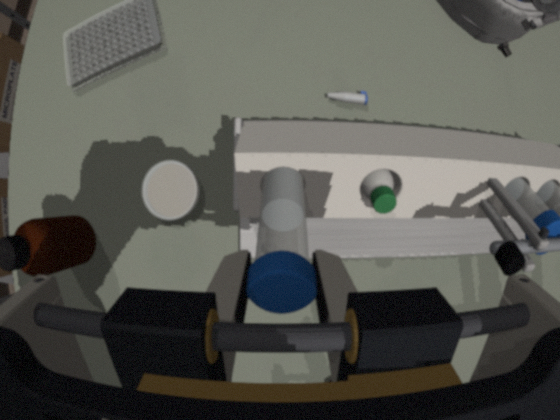

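The tube is coming out with the gripper: more body shows below the cap at (282,280). I'll continue along the axis.

```bash
python3 -m jog '[[-0.34,0,-0.94,0,0,0,2],[-0.34,0,-0.94,0,0,0,2],[-0.34,0,-0.94,0,0,0,2],[-0.34,0,-0.94,0,0,0,2],[-0.34,0,-0.94,0,0,0,2],[-0.34,0,-0.94,0,0,0,2],[-0.34,0,-0.94,0,0,0,2],[-0.34,0,-0.94,0,0,0,2],[0,0,0,0,0,0,2],[0,0,0,0,0,0,2]]'
python3 - <<'E'
from h import *
p,r,o=st();print(blk(p),np.round(o["force"],1),o["opening"],np.round(r.T@zw,3),np.round(o["qpos"],2))
I=qfit()
J,_,_=load("wrist");cv2.imwrite("pics/w13.png",J[:,:,::-1])
a=I[110:290,200:400,::-1]
cv2.imwrite("pics/s13.png",cv2.resize(a,None,fx=3.3,fy=3.3,interpolation=cv2.INTER_CUBIC))
E
```

```text
t: 11.95
tool_pos: [0.5073, 0.1317, 0.198]
tcp_rot: [[0.965, -0.004, 0.264], [-0.004, -1.0, 0.001], [0.264, -0.002, -0.965]]
force: [-0.8, 0.4, -0.1]
opening: 0.0344
[ -6.6 134.2 207.5] [-0.8  0.4 -0.1] 0.03436149462868173 [-0.337 -0.004 -0.941] [-0.72  0.37  0.5   2.04 -0.22  0.52 -1.67]
black blob [292.5 205.5  42.  289.  202.    8.    8. ] q 0.01 resid px 0.37
```

View pics/w13.png

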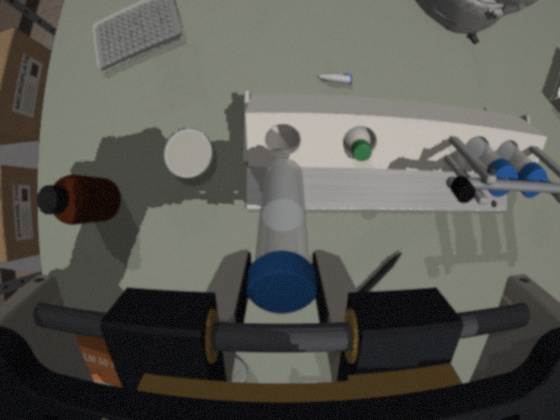

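View pics/s13.png

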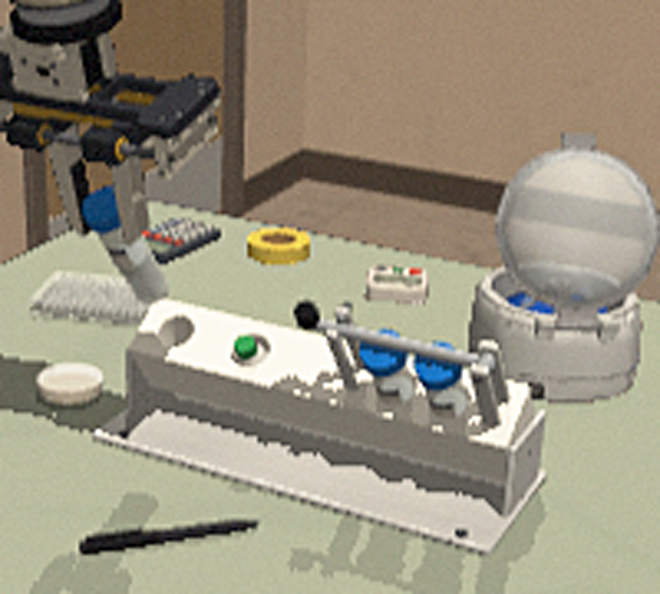

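Run:
```python
from ik import *
from h import *
q0=np.array([-.72,.37,.5,2.04,-.22,.52,-1.67])
for p in([.5,.13,.26],[.5,.13,.3],[.56,.13,.3],[.62,.13,.3]):
  for t in(0,-10,-20):
    q,e,r=ik(np.array(p),Rtilt(t),q0); print(p,t,np.round(q,2),round(e,3),round(r,3))
```

```text
[0.5, 0.13, 0.26] 0 [-0.6   0.38  0.5   1.75 -0.2   1.07 -1.61] 0.0 0.0
[0.5, 0.13, 0.26] -10 [-0.52  0.46  0.46  1.61 -0.23  1.3  -1.59] 0.0 0.0
[0.5, 0.13, 0.26] -20 [-0.45  0.55  0.43  1.47 -0.24  1.52 -1.57] 0.0 0.0
[0.5, 0.13, 0.3] 0 [-0.61  0.36  0.51  1.66 -0.19  1.18 -1.63] 0.0 0.0
[0.5, 0.13, 0.3] -10 [-0.53  0.44  0.47  1.52 -0.21  1.41 -1.6 ] 0.0 0.0
[0.5, 0.13, 0.3] -20 [-0.45  0.53  0.43  1.38 -0.23  1.63 -1.59] 0.0 0.0
[0.56, 0.13, 0.3] 0 [-0.52  0.46  0.48  1.49 -0.22  1.24 -1.59] 0.0 0.0
[0.56, 0.13, 0.3] -10 [-0.44  0.55  0.44  1.33 -0.23  1.49 -1.58] 0.0 0.0
[0.56, 0.13, 0.3] -20 [-0.37  0.65  0.39  1.16 -0.24  1.72 -1.58] 0.0 0.0
[0.62, 0.13, 0.3] 0 [-0.43  0.57  0.44  1.3  -0.24  1.32 -1.58] 0.0 0.0
[0.62, 0.13, 0.3] -10 [-0.36  0.67  0.4   1.1  -0.25  1.59 -1.58] 0.0 0.0
[0.62, 0.13, 0.3] -20 [-0.3   0.78  0.35  0.89 -0.26  1.85 -1.6 ] 0.0 0.0
```

Reachable. Raise about 10 cm straight up, then turn 35° about the tool's −y.

```bash
python3 -m jog '[[0.5,0,-1.5,0,0,0,2],[0.6,0,-2,0,0,0,2],[0.6,0,-2,0,0,0,2],[0.6,0,-2,0,0,0,2],[0.5,0,-2,0,0,0,2],[0,0,0,0,-0.06,0,2],[0,0,0,0,-0.08,0,2],[0,0,0,0,-0.08,0,2],[0,0,0,0,-0.08,0,2],[0,0,0,0,-0.08,0,2],[0,0,0,0,-0.08,0,2],[0,0,0,0,-0.08,0,2],[0,0,0,0,-0.07,0,2],[0,0,0,0,0,0,2],[0,0,0,0,0,0,2],[0,0,0,0,0,0,2]]'
python3 - <<'E'
from h import *
np.set_printoptions(precision=3,suppress=True)
p,r,o=st();print(o["opening"],o["qpos"],r[:,2],np.degrees(np.arctan2(r[0,2],-r[2,2])))
I=qfit();J,K,T=load("top");W,_,_=load("wrist")
cv2.imwrite("pics/s14.png",I[:,:,::-1]);cv2.imwrite("pics/t14.png",J[:,:,::-1]);cv2.imwrite("pics/w14.png",W[:,:,::-1])
E
```

```text
t: 13.38
tool_pos: [0.5092, 0.1311, 0.2961]
tcp_rot: [[0.942, -0.005, -0.337], [-0.004, -1.0, 0.003], [-0.337, -0.001, -0.942]]
force: [-0.1, 0.7, 0.1]
opening: 0.0341
0.03411383876554152 [-0.531  0.576  0.51   1.407 -0.287  1.576 -1.571] [-0.337  0.003 -0.942] -19.68891885279734
black blob [292.5 205.3  42.  289.  202.    8.    8. ] q 0.015 resid px 0.42
```

View pics/s14.png

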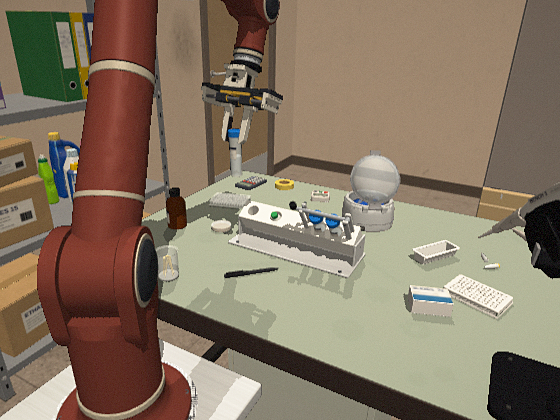

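View pics/t14.png

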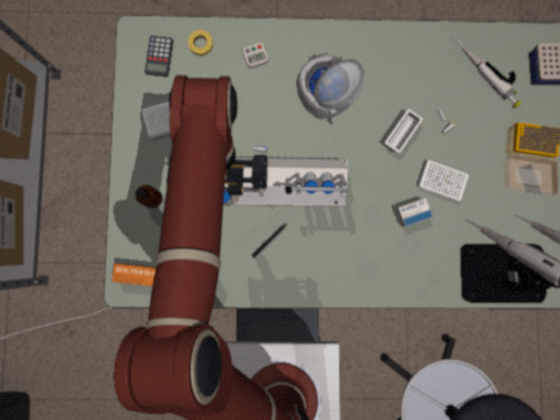

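View pics/w14.png

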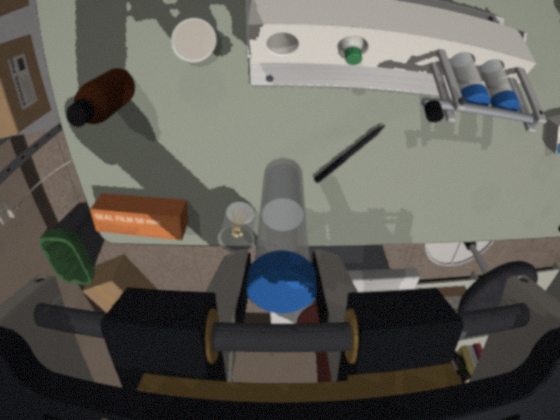

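Run:
```python
from h import *
np.set_printoptions(precision=3,suppress=True)
p,r,o=st(); g=p-.0188*r[:,2]
I,K,T=load("scene")
pr=lambda X:(lambda w:w[:2]/w[2])(K@(T@np.r_[X,1])[:3])
up=np.array([0,0,1])
print("grasp",g,"foot z if upright",g[2]-.106)
print("cap pred",pr(g),"foot",pr(g-.106*up))
for d in(-10,10):
  a=np.radians(d);u=np.array([np.sin(a),0,np.cos(a)]);print("foot tilt",d,pr(g-.106*u))
print(blobs(I,"blue",(220,110,260,160),5))
a=I[90:200,190:290,::-1]
cv2.imwrite("pics/s15.png",cv2.resize(a,None,fx=5.4,fy=5.4,interpolation=cv2.INTER_CUBIC))
# body mask vs door background
```

```text
grasp [0.515 0.131 0.315] foot z if upright 0.20880700979940992
cap pred [233.894 133.189] foot [234.766 175.217]
foot tilt -10 [238.79  172.554]
foot tilt 10 [230.601 176.714]
[(np.float64(233.0), np.float64(132.21978021978023), np.int32(91), np.int32(228), np.int32(128), np.int32(12), np.int32(9))]
```

View pics/s15.png

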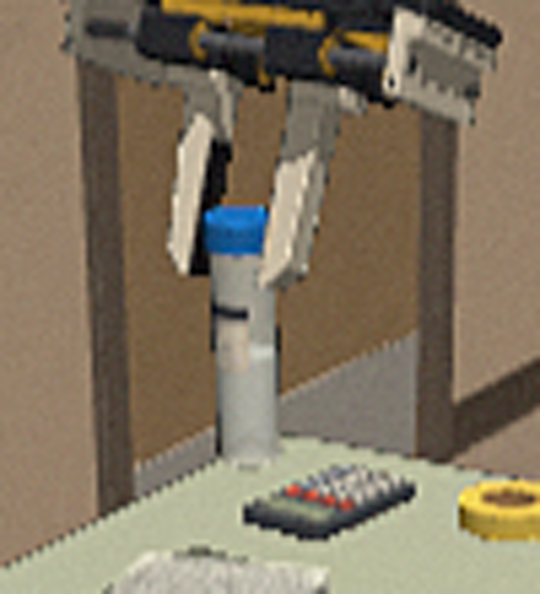

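```bash
python3 -m jog '[[0,0,0,0,0,0,2],[0,0,0,0,0,0,2],[0,0,0,0,0,0,2],[0,0,0,0,0,0,2]]'
python3 - <<'E'
from h import *
o=observe();print(np.abs(o["dq"]).max(),o["opening"],o["t"]);qfit();print(hand_in())
E
```

```text
t: 13.92
tool_pos: [0.5092, 0.1313, 0.2966]
tcp_rot: [[0.941, -0.004, -0.337], [-0.004, -1.0, 0.003], [-0.337, -0.001, -0.941]]
force: [-0.3, -0.6, -1.7]
opening: 0.0339
0.005039889810154804 0.03387959070541177 13.9167
black blob [292.5 205.3  42.  289.  202.    8.    8. ] q 0.015 resid px 0.42
the job is handed in; nothing more can be done
None
```

I closed the keeper bar, drew the sample tube out of the left-hand socket along its axis, and turned it upright. I handed in at 13.9 s with the tube still held in the gripper. No verdict is reported, so what follows rests on my own measurements.

**Last checks:**
- **Keeper:** its angle measured about 0.015 rad from the scene image. I had pressed it to about 18 N against the stop, and the reading did not change while I drew the tube.
- **Grip:** the fingers are held open at 34 mm by the 35 mm cap. The wrist views before and after turning the tube show no slip.
- **Sample:** it stands about 2° from vertical, cap up, with its lower end about 0.21 m above the bench. Joint speeds were about 0.005 rad/s.
- **Others:** both stored tubes and the dropper bottle look seated, and the things round the rack look unmoved in the pictures.

**What went wrong on the way:**
- **First push:** tilting the tool 35° ran joint 6 to its limit, and the tool drifted 13 mm off the knob with the bar about a fifth of the way down. I lifted, re-tilted to about 15° and finished the push.
- **First grasp:** it caught only the edge of the cap. I reopened and took the cap at its centre, at about 20° to the tube's axis, so the tool leans about 20° back towards the robot with the tube upright.

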